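# Switch on the tea warmer under the teapot

## Task

Two like tea warmers stand on the low table, both switched off: the white teapot stands on one, the other is bare. Switch on the warmer under the teapot by sliding its small orange switch with a fingertip, inside its recess, all the way towards the green dot, then take the hand away. Leave the bare warmer switched off and the teapot standing where it is.

Things in the scene. Friction and masses are not known exactly. Their poses are not given: they have to be found in the camera images.
- pot_switch (a joint): Slide switch of the warmer under the teapot. Travel in m: 0 = off, 0.030 = fully on; starts at 0 to 0.004, about 2.5 N of friction, stays where left. Its orange knob runs in a black recess 40 mm wide, 110 mm long (sliding direction), 13 mm deep, flat floor. On end: 16 mm green dot past the recess; off end: 10 mm grey dot. When off, 65 mm of recess lie open behind the knob for fingertips to push.
- pot_switch_top (a point): Centre of the top of that orange knob, moving with it. Knob 26 mm (x) by 14 mm (y) by 13 mm high, standing on the recess floor, top flush with the warmer's top, 40 mm above the table. Axes: y = sliding direction off to on, z up, x away from the robot. At travel 0 it lies 72 mm from the recess's off end, 38 mm from its on end, midway across its width.
- bare_switch (a joint): The same switch on the other, like warmer, which has a bare plate; starts at 0 to 0.004 (off), must stay off. Each warmer is an immovable white box, 280 mm (x) by 180 mm (y) by 40 mm high, its recess along the edge on the robot's side, its round black plate (152 mm) centred 160 mm beyond the recess.
- teapot: White ceramic teapot, 110 mm wide, 98 mm high with its lid knob (lid fixed), spout along its +y, loop handle along its -y, about 180 mm over both. Loose, standing on the plate of the warmer to be switched on. Origin at the centre of its underside, z up.
Mind the look-alikes: they are no part of the job. There is more than one size of the teapot; the one meant has the size given above.

How it is judged:
By the outcome, as a careful person would: the job done as asked, in the order asked, and still so for the second after the job is handed in, with the robot touching nothing.
It also fails if it takes over 32 s, if anything falls off the work surface, if the arm or the gripper's body presses on something with over 40 N, if the wrist force passes 120 N, or if a joint passes its speed limit or range.

## Robot

A 6-joint arm with a two-finger parallel gripper is mounted at the origin on the work surface. World frame = base frame: x ahead of the robot, y to its left, z up, the work surface at z = 0. Lengths are in m, angles in rad, forces in N, time in s.
With the tool pointing down it reaches from about 0.4 to 0.825 m from the base axis. Payload 7 kg.
Tool frame: the origin (TCP) lies on the centre line of the jaws, within the pads' length; the fingertips stand tip_reach ahead of it and the grasp point (between the pads) is the TCP (tip_reach is the distance from the TCP to the fingertips, in m); z points along the fingers, y is the line along which they close (so a half turn about z gives the same grasp; the last joint's range is limited). The gripper opens to 88 mm and grips with 3 to 60 N. Pads are 19 mm wide; open, the fingers measure 130 mm over their backs; the gripper's body (78 mm by 193 mm) begins 47 mm behind the grasp point.
Start: joints at [1.482, 0.359, 0.012, 0, -1.224, -0.288], TCP at [0.248, 0.628, 0.246] pointing down, gripper open.
Joint ranges: [-3.07, 3.07], [-1.43, 2.12], [-1.02, 1.25], [-3.03, 1.67], [-3.05, -0], [-3.03, 3.03]. Speed limits (rad/s): [2.39, 2.39, 3.01, 3.14, 3.14, 3.14].

## Interface

Orientations are given as [roll, pitch, yaw] about the fixed x, y, z axes, in that order (R = Rz(yaw) Ry(pitch) Rx(roll)).
In Python, from station import get_state, grab_frame, calibration, job_done, find_in, mark_of, tip_reach gives the robot as it stands.
- The arm moves only by the shell command python3 -m handwheel 'ROWS' [OPENING] [FORCE]. ROWS is JSON, a list of rows, each an object with "delta_pos": the shift along the world's x, y, z in units of 30 mm (1.0 is 30 mm), a list of three; "dr": the turn, a rotation vector about the world's x, y, z in degrees, a list of three. In form: [{"delta_pos": [tx, ty, tz], "dr": [rx, ry, rz]}, ...]. A call has 1 to 10 rows; each row shifts and turns the commanded pose from where the row before left it; what a row does not reach is not made up. A row lasts 1/10 s, in which the tool goes at most 50 mm and 8.59 degrees, less where a joint would pass 70% of its speed; a pose out of reach is approached as far as the arm can. A call is refused whole if a number of a shift passes 1 or a number of a turn 8.59, either way. A call with a gripper value outside its range is refused whole. OPENING is the closure, from -1 (fully open) to 1 (shut), set as the call begins (- or left out, the last holds). The fingers move at their own pace and stop on an object; FORCE is the grip in N (left out, the last holds). Time passes only in rows, so rows that do not move let the fingers close. It gives the time, the measured TCP pose, the force, the opening and the grip force at its end, in the units of the state.
- get_state(): the state, without advancing time (a new reading comes with each control period).
- grab_frame(name): name is "scene" or "top" or "wrist"; returns the picture (384x512x3 uint8, red, green, blue); there is no depth.
- calibration(name): a dict with "fx", "fy", "cx", "cy" (pixels), "k1" (the pictures are not rectified: a ray, as slopes to the right and down, at radius r is drawn at 1 + k1 r^2 times it, then the intrinsics apply), "extrinsics" (4x4, takes a point from world to camera coordinates). Camera axes: x right, y down, z forward; pixel columns grow to the right and rows downward; lengths in m; the calibration is good to about 2 mm. A picture is of the moment at which its call begins: read the wrist's pose just before it. calibration takes no time and is no camera call; for the wrist camera it gives the pose at the moment of the call.
- job_done(): hands the job in; it is judged then, once.
Trained networks look in the newest picture that a camera, given by its name, has taken for a name from the list of things; names that differ only in an ending like _2 or _b are one class to them, and where a whole thing is asked for, a point or a joint stands for the part that bears it (a point fixed in the world has none). Each returns a list of dicts, best first, with "conf" (0 to 1); they miss things now and then, are a little off and sometimes report something else, mostly with a low value. They report only what shows in the picture. A call takes as long as a camera call. They do not tell look-alikes from the thing itself.
- find_in(camera, query): "location" ([column, row] in pixels, amid what is visible of it).
- mark_of(camera, query): "location" ([column, row] in pixels: a listed point, or the origin of a listed thing).
The state is a dict: "t": time; "q": joint angles; "qd": joint speeds; "joint_efforts": joint torques, N m; "eef_pos": TCP position; "ee_rot": TCP orientation; "force": force on the tool from outside, world axes, zero at the start; "moment": the same for the moment, N m; "width": finger opening in m; "gripper_force": force on a finger pad.
Only numpy, scipy, OpenCV 4.12 (cv2) and the standard library are available. Lean on these libraries where they do the work, as an engineer would, in place of code of your own. Each camera call takes 0.05 s, during which the arm holds its last target. There are 200 camera calls.

## Working session

There is one attempt and no reset: what is moved stays moved. The work goes in short steps, Python scripts to look and compute and a shell command to move; the robot and the scene stay as the last step left them, time stands still between calls to the robot, and variables do not carry over. Pictures are saved under pics/ and viewed, at most 10 in all, crops included, and the job is handed in when it is done.

```bash
mkdir -p pics
cat > h.py <<'E'
from station import *
import numpy as np, cv2
def ray(cam,px):
    c=calibration(cam); d=np.array([(px[0]-c['cx'])/c['fx'],(px[1]-c['cy'])/c['fy']])
    u=d.copy()
    for _ in range(30): u=d/(1+c['k1']*(u@u))
    T=np.array(c['extrinsics']); R=T[:3,:3]
    return -R.T@T[:3,3], R.T@np.array([u[0],u[1],1])
def at(cam,px,z):
    o,d=ray(cam,px); return o+d*(z-o[2])/d[2]
def save(cam,n):
    im=grab_frame(cam); cv2.imwrite('pics/'+n,im[:,:,::-1]); return im
E
python3 - <<'E'
from h import *
s=get_state(); print(s['t'],s['eef_pos'],s['ee_rot'],s['width'],tip_reach)
a=save('scene','s.png'); b=save('top','t.png')
c=cv2.resize(np.hstack([a,b]),(800,300)); 
for cam in ('scene','top'):
  for q in ('pot_switch_top','teapot','bare_switch'):
    for r in mark_of(cam,q) if q!='bare_switch' else find_in(cam,q): print(cam,q,r, at(cam,r['location'],.04).round(3))
E
```

```text
0.0 [0.24822006 0.62722583 0.24463658] [ 3.13996391e+00 -1.34766389e-04 -3.76911807e-01] 0.08726933972190784 0.019
scene pot_switch_top {'location': [186.8, 173.2], 'conf': 0.61} [ 0.536 -0.202  0.04 ]
scene teapot {'location': [229.9, 159.9], 'conf': 0.93} [ 0.405 -0.156  0.04 ]
scene teapot {'location': [136.1, 192.1], 'conf': 0.9} [ 0.684 -0.237  0.04 ]
scene teapot {'location': [179.2, 250.8], 'conf': 0.65} [0.787 0.013 0.04 ]
scene bare_switch {'location': [332.8, 216.6], 'conf': 0.49} [0.477 0.212 0.04 ]
top pot_switch_top {'location': [380.4, 123.2], 'conf': 0.74} [ 0.686 -0.227  0.04 ]
top pot_switch_top {'location': [371.2, 195.8], 'conf': 0.61} [ 0.539 -0.203  0.04 ]
top teapot {'location': [379.6, 121.2], 'conf': 0.75} [ 0.69  -0.225  0.04 ]
top teapot {'location': [373.2, 299.4], 'conf': 0.59} [ 0.341 -0.2    0.04 ]
top teapot {'location': [280.2, 100.1], 'conf': 0.58} [ 0.734 -0.026  0.04 ]
top bare_switch {'location': [162.0, 229.0], 'conf': 0.49} [0.472 0.203 0.04 ]
```

View pics/t.png

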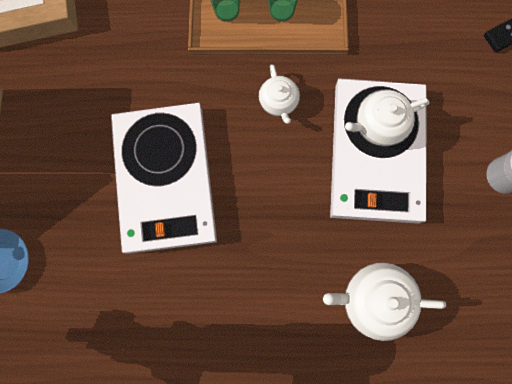

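View pics/s.png

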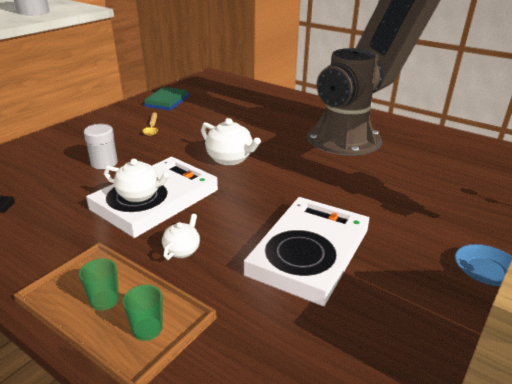

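The pot warmer is the right one in the top view: knob at about (372,200), green dot (344,198), grey dot (418,203). Sliding goes towards world +y, and a larger teapot stands at (383,302), on the robot's side.

Run:
```python
from h import *
im=cv2.imread('pics/t.png')[:,:,::-1].astype(int); r,g,b=im[...,0],im[...,1],im[...,2]
def blob(m,x0,x1,y0,y1):
    ys,xs=np.nonzero(m[y0:y1,x0:x1]); return np.array([xs.mean()+x0,ys.mean()+y0]),len(xs)
G,n=blob((g-r>50),335,352,188,208); K,k=blob((r-b>90),360,385,188,212)
m=(im.max(2)<60)|(r-b>90); R,nr=blob(m,350,414,186,215)
D,nd=blob(im.max(2)<170,413,423,196,210)
for nme,p,c,z in (('green',G,n,.04),('knob',K,k,.04),('recess',R,nr,.036),('grey',D,nd,.04)): print(nme,p.round(1),c,at('top',p,z).round(4))
d=at('top',G,.04)-at('top',D,.04); print('yaw',np.degrees(np.arctan2(-d[0],d[1])))
```

```text
green [343.8 197.3] 41 [ 0.5356 -0.1489  0.04  ]
knob [371.5 199.7] 109 [ 0.531  -0.2028  0.04  ]
recess [381.5 200.2] 897 [ 0.5307 -0.2234  0.036 ]
grey [417.6 202.3] 14 [ 0.526  -0.2933  0.04  ]
yaw -3.7927559650791114
```

```bash
python3 -m handwheel '[{"delta_pos":[0.5,-0.3,0],"dr":[0,0,3]},{"delta_pos":[0.9,-0.8,0],"dr":[0,0,3]},{"delta_pos":[1,-1,0],"dr":[0,0,3]},{"delta_pos":[1,-1,0],"dr":[0,0,3]},{"delta_pos":[1,-1,0],"dr":[0,0,3]},{"delta_pos":[1,-1,0],"dr":[0,0,2.8]},{"delta_pos":[1,-1,0],"dr":[0,0,0]},{"delta_pos":[1,-1,0],"dr":[0,0,0]},{"delta_pos":[1,-1,0],"dr":[0,0,0]},{"delta_pos":[1,-1,0],"dr":[0,0,0]}]' 1 10
python3 -m handwheel '[{"delta_pos":[0,-1,0],"dr":[0,0,0]},{"delta_pos":[0,-1,0],"dr":[0,0,0]},{"delta_pos":[0,-1,0],"dr":[0,0,0]},{"delta_pos":[0,-1,0],"dr":[0,0,0]},{"delta_pos":[0,-1,0],"dr":[0,0,0]},{"delta_pos":[0,-1,0],"dr":[0,0,0]},{"delta_pos":[0,-1,0],"dr":[0,0,0]},{"delta_pos":[0,-1,0],"dr":[0,0,0]},{"delta_pos":[0,-1,0],"dr":[0,0,0]},{"delta_pos":[0,-1,0],"dr":[0,0,0]}]'
python3 -m handwheel '[{"delta_pos":[0,-1,0],"dr":[0,0,0]},{"delta_pos":[0,-1,0],"dr":[0,0,0]},{"delta_pos":[0,-1,0],"dr":[0,0,0]},{"delta_pos":[0,-1,0],"dr":[0,0,0]},{"delta_pos":[0,-1,0],"dr":[0,0,0]},{"delta_pos":[0,-1,0],"dr":[0,0,0]},{"delta_pos":[0,-1,0],"dr":[0,0,0]},{"delta_pos":[0,-1,0],"dr":[0,0,0]},{"delta_pos":[0,0,0],"dr":[0,0,0]},{"delta_pos":[0,0,0],"dr":[0,0,0]}]'
```

```text
t: 1.4
eef_pos: [0.5314, 0.3533, 0.2458]
ee_rot: [-3.141, -0.0, -0.066]
force: [1.2, 0.8, 0.7]
width: 0.0133
gripper_force: 0.0
t: 2.4
eef_pos: [0.5302, 0.0535, 0.2458]
ee_rot: [-3.141, -0.001, -0.066]
force: [0.3, -0.6, 0.5]
width: 0.0005
gripper_force: 0.0
t: 3.4
eef_pos: [0.5302, -0.186, 0.2455]
ee_rot: [-3.141, 0.0, -0.068]
force: [0.1, -0.3, 0.8]
width: 0.0002
gripper_force: 0.0
```

```bash
python3 -m handwheel '[{"delta_pos":[0,-0.95,-0.6],"dr":[0,0,0]},{"delta_pos":[0,-0.95,-0.8],"dr":[0,0,0]},{"delta_pos":[-0.06,0,-0.8],"dr":[0,0,0]},{"delta_pos":[0,0,-0.8],"dr":[0,0,0]},{"delta_pos":[0,0,-0.6],"dr":[0,0,0]},{"delta_pos":[0,0,-0.4],"dr":[0,0,0]},{"delta_pos":[0,0,0],"dr":[0,0,0]},{"delta_pos":[0,0,0],"dr":[0,0,0]}]'
python3 - <<'E'
from h import *
im=save('wrist','w.png').astype(int)
cal=calibration('wrist'); r,g,b=im[...,0],im[...,1],im[...,2]
for q in ('pot_switch_top',):
  for x in mark_of('wrist',q): print(x,at('wrist',x['location'],.04).round(4))
for n,m in (('orange',r-b>90),('green',g-r>50)):
  c,_,st,ce=cv2.connectedComponentsWithStats(m.astype(np.uint8))
  for i in range(1,c):
    if st[i,4]>60: print(n,st[i],at('wrist',ce[i],.04).round(4))
E
```

```text
t: 4.2
eef_pos: [0.5292, -0.242, 0.1262]
ee_rot: [3.141, -0.001, -0.065]
force: [0.1, -0.7, -1.0]
width: 0.0005
gripper_force: 0.0
{'location': [200.0, 198.0], 'conf': 0.59} [ 0.5362 -0.2023  0.04  ]
orange [191 183  22  36 707] [ 0.5342 -0.2033  0.04  ]
orange [267 253   3  33  90] [ 0.4746 -0.2488  0.04  ]
green [117 193  19  19 278] [ 0.5366 -0.1467  0.04  ]
```

View pics/w.png

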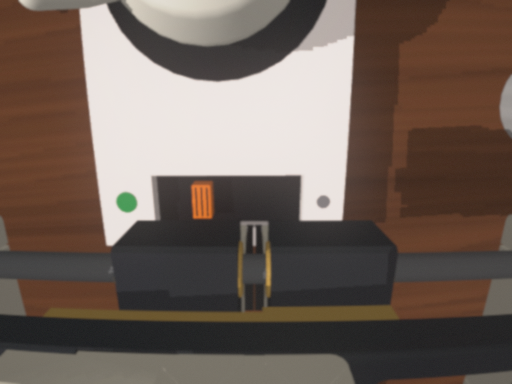

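The wrist view shows the knob at (202,200) with open recess from there to column 300, and the fingertips at (253,225) above the open part. They line up to about 2 mm.

```bash
python3 -m handwheel '[{"delta_pos":[0.07,0,-0.5],"dr":[0,0,0]},{"delta_pos":[0,0,-0.6],"dr":[0,0,0]},{"delta_pos":[0,0,-0.5],"dr":[0,0,0]},{"delta_pos":[0,0,-0.4],"dr":[0,0,0]},{"delta_pos":[0,0,-0.3],"dr":[0,0,0]},{"delta_pos":[0,0,-0.2],"dr":[0,0,0]},{"delta_pos":[0,0,0],"dr":[0,0,0]},{"delta_pos":[0,0,0],"dr":[0,0,0]}]'
python3 - <<'E'
from h import *
save('wrist','w2.png')
E
```

```text
t: 5.1
eef_pos: [0.531, -0.2425, 0.051]
ee_rot: [3.141, -0.001, -0.066]
force: [0.1, -0.3, 0.3]
width: 0.0003
gripper_force: 0.0
```

View pics/w2.png

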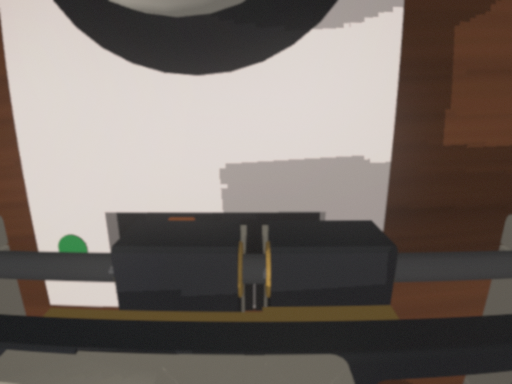

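The fingertips are in the recess behind the knob, with no contact. I'll push in small steps and watch the force.

```bash
python3 -m handwheel '[{"delta_pos":[0.01,0.2,0],"dr":[0,0,0]},{"delta_pos":[0.015,0.2,0],"dr":[0,0,0]},{"delta_pos":[0.01,0.2,0],"dr":[0,0,0]},{"delta_pos":[0.015,0.2,0],"dr":[0,0,0]},{"delta_pos":[0.01,0.2,0],"dr":[0,0,0]},{"delta_pos":[0,0,0],"dr":[0,0,0]}]'
python3 -m handwheel '[{"delta_pos":[0.01,0.2,0],"dr":[0,0,0]},{"delta_pos":[0.01,0.1,0],"dr":[0,0,0]},{"delta_pos":[0,0,0],"dr":[0,0,0]}]'
```

```text
t: 5.75
eef_pos: [0.5326, -0.2115, 0.0507]
ee_rot: [-3.141, -0.0, -0.065]
force: [0.1, 0.1, -0.2]
width: 0.0005
gripper_force: 0.0
t: 6.05
eef_pos: [0.533, -0.2029, 0.0505]
ee_rot: [-3.141, 0.0, -0.066]
force: [0.1, -0.9, 0.7]
width: 0.0007
gripper_force: 0.0
```

```bash
python3 -m handwheel '[{"delta_pos":[0.01,0.1,0],"dr":[0,0,0]},{"delta_pos":[0.01,0.1,0],"dr":[0,0,0]},{"delta_pos":[0,0,0],"dr":[0,0,0]}]'
python3 - <<'E'
from h import *
save('wrist','w3.png'); b=save('top','t3.png')
w=cv2.imread('pics/w3.png'); t=cv2.resize(cv2.imread('pics/t3.png')[150:230,320:440],(570,380)); cv2.imwrite('pics/c3.png',cv2.resize(np.hstack([w[:380],t]),(800,281)))
E
```

```text
t: 6.35
eef_pos: [0.5333, -0.1985, 0.0505]
ee_rot: [3.14, 0.001, -0.066]
force: [-0.7, -10.3, -1.0]
width: 0.0005
gripper_force: 5.4
```

View pics/c3.png

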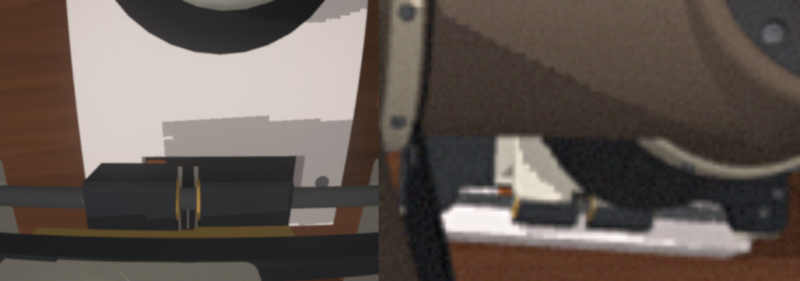

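The left crop shows the knob sliver near the recess's on end, and the −10 N reading suggests it has reached the stop. I'll press slightly more, then back off, lift and look.

```bash
python3 -m handwheel '[{"delta_pos":[0,0.08,0],"dr":[0,0,0]},{"delta_pos":[0,0,0],"dr":[0,0,0]}]'
python3 -m handwheel '[{"delta_pos":[-0.01,-0.2,0],"dr":[0,0,0]},{"delta_pos":[-0.02,-0.3,0],"dr":[0,0,0]},{"delta_pos":[0,0,0],"dr":[0,0,0]},{"delta_pos":[0,0,0.4],"dr":[0,0,0]},{"delta_pos":[0,0,0.8],"dr":[0,0,0]},{"delta_pos":[0,0,0.8],"dr":[0,0,0]},{"delta_pos":[0,0,0.8],"dr":[0,0,0]},{"delta_pos":[0,0,0.4],"dr":[0,0,0]},{"delta_pos":[0,0,0],"dr":[0,0,0]},{"delta_pos":[0,0,0],"dr":[0,0,0]}]'
python3 - <<'E'
from h import *
im=save('wrist','w4.png').astype(int); r,g,b=im[...,0],im[...,1],im[...,2]
for n,m in (('orange',r-b>90),('green',g-r>50)):
  c,_,st,ce=cv2.connectedComponentsWithStats(m.astype(np.uint8))
  for i in range(1,c):
    if st[i,4]>60: print(n,st[i],at('wrist',ce[i],.04).round(4))
E
```

```text
t: 6.65
eef_pos: [0.5333, -0.1981, 0.0506]
ee_rot: [3.138, 0.001, -0.066]
force: [0.5, -23.8, -3.7]
width: 0.0005
gripper_force: 12.1
t: 7.65
eef_pos: [0.5325, -0.2096, 0.1463]
ee_rot: [-3.141, 0.0, -0.066]
force: [-1.2, 0.2, -0.6]
width: 0.0006
gripper_force: 0.0
orange [202 179  19  33 581] [ 0.5352 -0.1753  0.04  ]
orange [267 254   3  30  82] [ 0.4666 -0.2163  0.04  ]
green [168 188  17  17 234] [ 0.5361 -0.147   0.04  ]
```

View pics/w4.png

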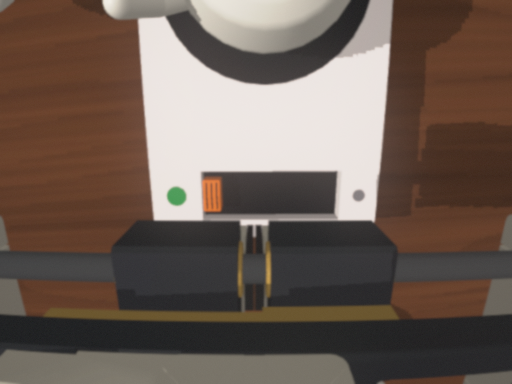

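The knob at (212,195) now sits against the on end of the recess, having moved about 28 mm. I'll take the hand clear and hand in.

```bash
python3 -m handwheel '[{"delta_pos":[0,0,0.6],"dr":[0,0,0]},{"delta_pos":[0,0,0.9],"dr":[0,0,0]},{"delta_pos":[0,0,0.9],"dr":[0,0,0]},{"delta_pos":[0,0,0.6],"dr":[0,0,0]},{"delta_pos":[0,0,0],"dr":[0,0,0]},{"delta_pos":[0,0,0],"dr":[0,0,0]}]'
python3 -c "from station import *; print(job_done())"
```

```text
t: 8.3
eef_pos: [0.5323, -0.2097, 0.2354]
ee_rot: [-3.141, 0.001, -0.066]
force: [-0.3, -0.5, -0.1]
width: 0.0007
gripper_force: 0.0
the job is handed in; nothing more can be done
None
```

The teapot's warmer is switched on, its knob pushed to the stop at the green-dot end; the hand is clear, the bare warmer and teapot were never touched, and the job was handed in at 8.3 s.

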